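# Press the lid of the notions box level

### The arm

A 7-joint arm with a two-finger parallel gripper is mounted at the origin on the work surface. World frame = base frame: x ahead of the robot, y to its left, z up, the work surface at z = 0. Lengths are in m, angles in degrees, forces in N, time in s.
With the tool pointing down it reaches from about 0.375 to 0.925 m from the base axis. Payload 3.1 kg.
Tool frame: the origin (TCP) lies at the centre of the arm's flange, where the gripper is bolted on; the fingertips stand 173 mm ahead of it and the grasp point (between the pads) lies 155 mm ahead of it; z points along the fingers, y is the direction in which the jaws open and shut (so a half turn about z gives the same grasp; the last joint's range is limited). The gripper opens to 85 mm and grips with 20 to 120 N. Pads are 22 mm wide; open, the fingers measure 114 mm over their backs; the gripper's body (76 mm by 85 mm) begins 54 mm behind the grasp point. The pads swing forward as they close: fully open they stand 13 mm farther back than shut.
Start: joints at [-70.405, 21.939, 2.515, 91.553, -1.026, 66.532, -2.859], TCP at [0.277, 0.588, 0.405] pointing down, gripper open.
Joint ranges: [-149.38, 149.38], [-23.57, 123.04], [-84.95, 90], [0, 143.3], [-89.99, 269.99], [3.08, 112.72], [-163.45, 163.45]. Speed limits (degrees/s): [159.86, 159.86, 180, 180, 180, 180, 180].

### API

Orientations are given as a 3x3 rotation matrix whose columns are the frame's x, y, z axes.
In Python, from workcell import robot gives the robot as it stands.
- The arm moves only by the tool send_rows, never from a script. Its argument "targets" is a list of rows, each an object with "dp": the shift along the tool's x, y, z in cm, a list of three; "rot": the turn, a rotation vector about the tool's x, y, z in rad, a list of three. In form: [{"dp": [x, y, z], "rot": [wx, wy, wz]}, ...]. A call has 1 to 8 rows; each row shifts and turns the commanded pose from where the row before left it, along the tool's axes as they then stand; what a row does not reach is not made up. A row lasts 1/8 s, in which the tool goes at most 62.5 mm and 10.7 degrees, less where a joint would pass 70% of its speed; a pose out of reach is approached as far as the arm can. A call is refused whole if a number of a shift passes 6.25 or a number of a turn 0.188, either way. A call with a gripper value outside its range is refused whole. "gripper" is the closure, from 0 (fully open) to 1 (shut), set as the call begins (left out, the last holds). The fingers move at their own pace and stop on an object; "squeeze" is the grip in N (left out, the last holds). Time passes only in rows, so rows that do not move let the fingers close. It gives the time, the measured TCP pose, the force and the opening at its end, in the units of the state.
- robot.get_state(): the state, without advancing time (a new reading comes with each control period).
- robot.get_image(name): name is "side" or "top"; returns a dict with "frame" (420x560x3 uint8, red, green, blue), "camera_matrix" (3x3 intrinsics, pixels), "R" (3x3) and "t" (3): a world point X has camera coordinates R X + t. Camera axes: x right, y down, z forward; pixel columns grow to the right and rows downward; lengths in m; the calibration is good to about 2 mm. A picture is of the moment at which its call begins. There is no depth.
- robot.job_done(): hands the job in, once; it reports no verdict.
The state is a dict: "t": time; "qpos": joint angles; "qvel": joint speeds; "joint_efforts": joint torques, N m; "tool_pos": TCP position; "eef_rot": TCP orientation; "force": force on the tool from outside, world axes, zero at the start; "wrist_torque": the same for the moment, N m; "grip_width": opening from 0.0 (shut) to 1.0 (fully open).
Only numpy, scipy, OpenCV 4.12 (cv2) and the standard library are available. Lean on these libraries where they do the work, as an engineer would, in place of code of your own. Each camera call takes 0.05 s, during which the arm holds its last target.

### The job

Close the open wooden notions box on the textile workshop table: lay the rectangular lid, handle up, in the mouth of the box and press it down, pushing the stiff inner tray under it to its stop, so that the lid sits level and flush with the rim. Then let go; leave the round lid where it lies.

Things in the scene. Friction and masses are not known exactly. Their poses are not given: they have to be found in the camera images.
- box: Open rectangular box of pale wood, fixed to the table. Outside 156 (x) x 126 (y) x 50 mm high, walls 12 mm thick, mouth 132 x 102 mm. Origin: centre of its underside, on the table; z up, x along its long side. Its rim is 50 mm above the origin.
- tray (a joint): Inner tray of the box (128 x 98 mm, brown wood, four compartments with buttons); slides straight down. In m: 0 = highest, its flat top 4 mm below the rim (46 mm above the box's origin); 0.010 = down at its stop, top 14 mm below the rim. Starts at 0 to 0.002. Stiff: takes about 12 N to push, does not sink under the lid's weight, stays where it is left.
- lid: Loose rectangular lid, pale wood, 120 (x) x 90 (y) x 14 mm, 130 g, flat on the table; dark bar handle upright on the middle of its top: 60 long (along x), 14 wide, 30 mm high, its top 44 mm above the origin. Origin: centre of its underside; z up, x along its long side. Fits the box mouth, long side to long side, either way round, with 6 mm of play all round, and rests on the tray; tray at its stop, its upper face is flush with the rim.
- round_lid: Another, round lid of the same wood, 84 mm in diameter, 14 mm thick, with the same bar handle; it belongs to another container. Origin: centre of its underside. To be left alone.
Things that resemble listed ones, but are neither listed nor needed, are in the scene too. What is shaped like the lid but red is not meant. What is shaped like the box but orange or red is not meant.

How it is judged (in metres and radians):
On the way:
1. the lid, lying in the mouth of the box, is pressed down (horizontal distance between lid and box below 0.015 m and angle between lid's own z axis and vertical below 0.2 rad and z of lid in the frame of box below 0.048 m and contact force between lid and box above 4 N), for 0.1 s.
At the end, for the whole second after the job is handed in: The rectangular lid lies handle up in the mouth of the box, centred within 15 mm, level within 10 degrees, flush with the rim (not more than 4 mm proud at its centre), the tray pushed at least 6 mm down, the lid at rest and released; the round lid is within 30 mm of where it was (horizontal distance between lid and box below 0.015 m and z of lid in the frame of box below 0.04 m and angle between lid's own z axis and vertical below 0.17 rad and value of joint tray above 0.006 m and linear speed of lid below 0.02 m/s and distance of round_lid from where it was at the start of the episode below 0.03 m); the robot touches nothing.
It fails at once if the round lid is moved more than 30 mm (distance of round_lid from where it was at the start of the episode above 0.03 m).
It also fails if it takes over 42 s, if anything falls off the work surface, if the arm or the gripper's body presses on something with over 40 N, if the wrist force passes 120 N, or if a joint passes its speed limit or range.

## Working session

There is one attempt and no reset: what is moved stays moved. The work goes in short steps, Python scripts to look and compute and a tool call to move; the robot and the scene stay as the last step left them, time stands still between calls to the robot, and variables do not carry over. Pictures are saved under pics/ and viewed, and the job is handed in when it is done.

Besides the shell and the picture viewer there is one more tool, called by a JSON object that holds its "api" and its "payload", one argument or row to a line. send_rows: Moves the arm, as the interface text tells. Its arguments: {"type":"object","properties":{"targets":{"type":"array"},"gripper":{"type":"number"},"squeeze":{"type":"number"}},"required":["targets"]}

```bash
mkdir -p pics; python3 - <<'E'
from workcell import robot
import cv2,pickle
s=robot.get_state(); print(s)
for n in("side","top"):
    d=robot.get_image(n); cv2.imwrite(f"pics/{n}0.png",d["frame"][:,:,::-1]); pickle.dump(d,open(f"{n}0.pkl","wb")); print(n,d["camera_matrix"],d["R"],d["t"])
E
```

```text
{'t': 0.0, 'qpos': array([-70.40688368,  21.99049777,   2.51067012,  91.65055566,
        -1.02469196,  66.53062586,  -2.85834524]), 'qvel': array([ 0.08106852,  0.03492819, -0.01744821,  0.00588563,  0.0415046 ,
        0.04296343, -0.02027993]), 'joint_efforts': array([ 3.50977489e-04, -4.33449376e+01,  1.02469515e+00, -2.49513048e+01,
        1.06343650e-02,  1.12399532e-02,  1.50256187e-05]), 'tool_pos': array([0.27648866, 0.58771325, 0.4032908 ]), 'eef_rot': array([[-9.04899519e-01,  4.25624147e-01, -9.73042412e-04],
       [ 4.25625233e-01,  9.04896306e-01, -2.41563712e-03],
       [-1.47651003e-04, -2.60006027e-03, -9.99996609e-01]]), 'force': array([-0.01842328,  0.71615467, -0.03411718]), 'wrist_torque': array([-0.0242704 ,  0.01005309,  0.01298705]), 'grip_width': 0.9990224148377331}
side [[390.90436187   0.         282.11849594]
 [  0.         390.90436187 216.11666008]
 [  0.           0.           1.        ]] [[ 0.98484676 -0.17316978  0.00943819]
 [-0.12140222 -0.72725456 -0.67554593]
 [ 0.12384811  0.66416341 -0.73725749]] [-0.4911876   0.08791861  0.77873039]
top [[424.89059109   0.         278.70602328]
 [  0.         424.89059109 212.76208459]
 [  0.           0.           1.        ]] [[-0.02290356 -0.99973613 -0.00176192]
 [-0.99205548  0.02294559 -0.12369082]
 [ 0.12369861 -0.00108503 -0.99231924]] [-0.01974236  0.49249792  0.96601849]
```

View pics/side0.png

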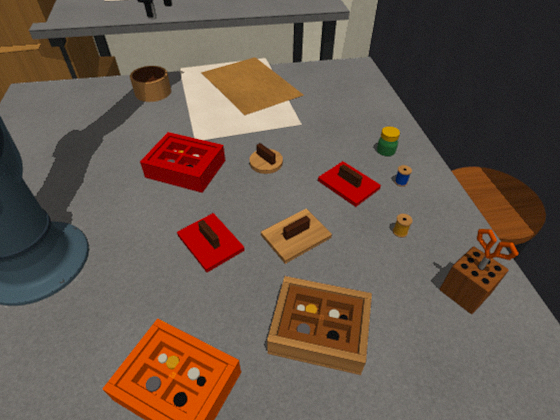

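View pics/top0.png

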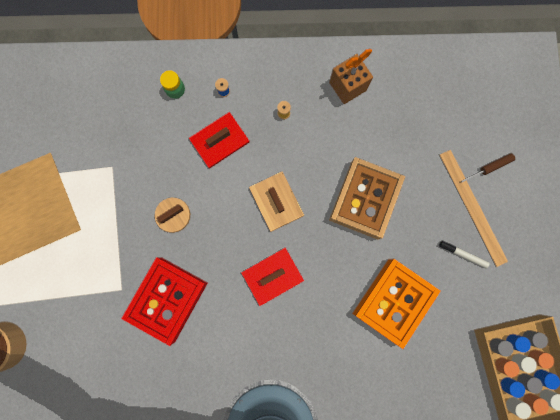

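Candidates at top-camera pixels: the pale rectangular lid (276,201) is the one wanted. It could be confused with the red lids (219,140) and (272,277) or the round lid (172,215). The pale box (368,198) is the right box, not the orange (398,303) or red (165,300) one. Next, close crops.

```bash
python3 - <<'E'
import cv2,numpy as np
t=cv2.imread("pics/top0.png");s=cv2.imread("pics/side0.png")
a=cv2.resize(t[150:250,240:410],None,fx=4.5,fy=4.5,interpolation=cv2.INTER_CUBIC)
b=cv2.resize(s[200:380,250:390],None,fx=3.3,fy=3.3,interpolation=cv2.INTER_CUBIC)
cv2.imwrite("pics/ct.png",a);cv2.imwrite("pics/cs.png",b)
E
```

```text
(no output)
```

View pics/ct.png

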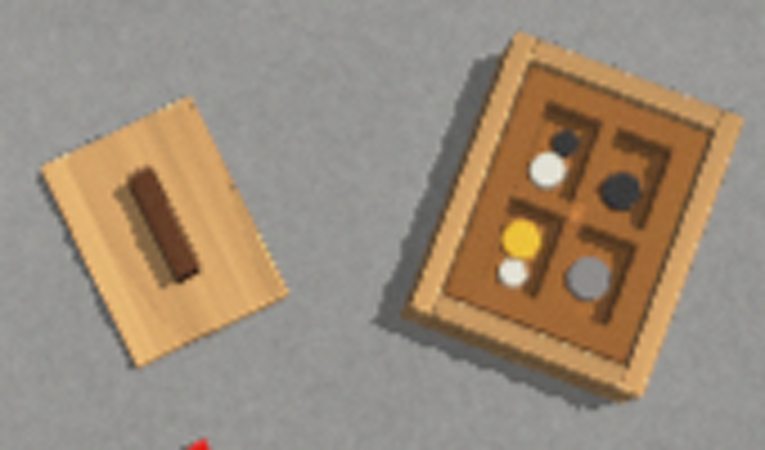

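View pics/cs.png

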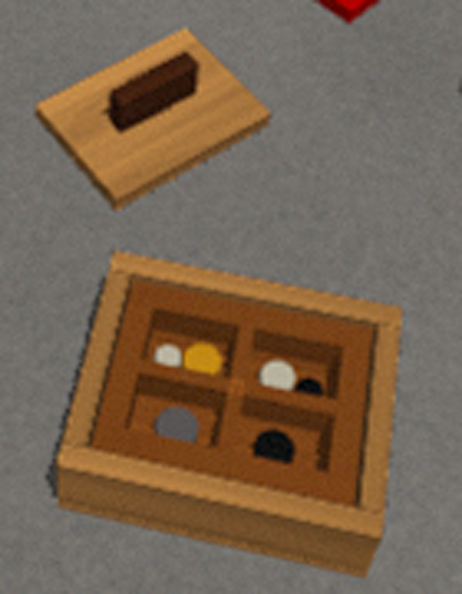

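```bash
cat > h.py <<'E'
import pickle,numpy as np,cv2
from scipy.optimize import least_squares
T=pickle.load(open("top0.pkl","rb"));S=pickle.load(open("side0.pkl","rb"))
def proj(d,X):
    c=np.atleast_2d(X)@np.array(d["R"]).T+d["t"]; p=c@np.array(d["camera_matrix"]).T; return p[:,:2]/p[:,2:]
tc=lambda l:np.array(l)/4.5+[240-.39,150-.39]
sc=lambda l:np.array(l)/3.3+[250-.35,200-.35]
def tri(a,b):
    PT=[np.array(d["camera_matrix"])@np.c_[d["R"],d["t"]] for d in(T,S)]
    X=cv2.triangulatePoints(PT[0],PT[1],np.float64(a).T,np.float64(b).T);return (X[:3]/X[3]).T
def rect(p,L,W):
    x,y,z,a=p;c,s=np.cos(a),np.sin(a)
    q=np.array([[1,1],[1,-1],[-1,-1],[-1,1]])*[L/2,W/2]
    return np.c_[q@np.array([[c,s],[-s,c]])+[x,y],np.full(4,z)]
E
python3 - <<'E'
from h import *
from itertools import permutations
for n,a,b,L,W in [("lid",[(190,98),(290,291),(137,364),(40,170)],[(271,115),(116,198),(37,108),(186,30)],.12,.09),
 ("handle",[(152,166),(199,270),(178,280),(130,175)],None,.06,.014),
 ("box",[(518,32),(743,120),(634,392),(410,306)],[(402,312),(382,533),(60,463),(115,253)],.156,.126)]:
    a=tc(a)
    if b is not None:
        b=sc(b);X=tri(a,b);print(n,X.round(4).tolist(),X.mean(0).round(4))
        best=None
        for a0 in np.radians(range(-90,90,10)):
            f=lambda p:np.r_[(proj(T,rect(p,L,W))-a).ravel(),(proj(S,rect(p,L,W))-b).ravel()]
            r=least_squares(f,[*X.mean(0),a0])
            if best is None or r.cost<best.cost:best=r
        print(best.x.round(4),np.degrees(best.x[3]),best.fun.round(1))
E
```

```text
lid [[0.5961, -0.0411, 0.0101], [0.4884, -0.0914, 0.0143], [0.4521, -0.0095, 0.0086], [0.5586, 0.0403, 0.0104]] [ 0.5238 -0.0254  0.0108]
[ 0.5229 -0.0249  0.0107 -1.1751] -67.32817844585935 [ 9.1  2.9  2.3 -6.3 -9.6 -2.3 -3.   6.8 -1.7  8.5  8.8  2.4  1.6 -9.
 -8.7 -1.5]
box [[0.6185, -0.2124, 0.0465], [0.5688, -0.3255, 0.051], [0.4291, -0.2635, 0.0439], [0.476, -0.1506, 0.0463]] [ 0.5231 -0.238   0.0469]
[ 0.5237 -0.2375  0.0456 -0.404 ] -23.14885783397752 [-1.  -0.7 -0.4 -0.7  0.8  0.9 -0.8 -0.3  0.3 -0.9  0.1  1.7 -0.9  0.4
  0.2 -0.6]
```

```bash
python3 - <<'E'
from h import *
lid=(tc([(40,170),(190,98),(290,291),(137,364)]),sc([(186,30),(271,115),(116,198),(37,108)]),.12,.09,.014,.43)
han=(tc([(130,175),(152,166),(199,270),(178,280)]),None,.06,.014,.044,.43)
box=(tc([(518,32),(743,120),(634,392),(410,306)]),sc([(402,312),(382,533),(60,463),(115,253)]),.156,.126,.05,-.4)
for n,(a,b,L,W,z,a0) in dict(lid=lid,han=han,box=box).items():
    if n=="han": 
        f=lambda p:(proj(T,rect([p[0],p[1],z,p[2]],L,W))[[3,0,1,2]][[0,1,2,3]]-a).ravel()
        best=min((least_squares(lambda p:(np.roll(proj(T,rect([p[0],p[1],z,p[2]],L,W)),k,0)-a).ravel(),[.52,-.02,a0]) for k in range(4)),key=lambda r:r.cost)
        print(n,best.x.round(4),np.degrees(best.x[2]).round(1),best.fun.round(1));continue
    for k in range(4):
        g=lambda p:(np.roll(proj(T,rect(p,L,W)),k,0)-a).ravel()
        h=lambda p:(np.roll(proj(S,rect(p,L,W)),k,0)-b).ravel()
        r=least_squares(lambda p:np.r_[g(p),h(p)],[.52,-.1,z,a0])
        if r.cost>100: continue
        print(n,k,r.x.round(4),np.degrees(r.x[3]).round(2),r.cost.round(1))
        for nm,u in(("top",g),("side",h)):
            q=least_squares(lambda p:u([p[0],p[1],z,p[2]]),[r.x[0],r.x[1],r.x[3]]);print("  ",nm,q.x.round(4),np.degrees(q.x[2]).round(2),q.cost.round(2))
E
```

```text
lid 0 [ 0.5239 -0.0252  0.0103  0.4337] 24.85 1.9
   top [ 0.5232 -0.0255  0.4379] 25.09 1.17
   side [ 0.5234 -0.0278  0.4301] 24.64 1.19
lid 2 [ 0.5239 -0.0252  0.0103  3.5753] 204.85 1.9
   top [ 0.5232 -0.0255  3.5795] 205.09 1.17
   side [ 0.5234 -0.0278  3.5717] 204.64 1.19
han [ 0.5224 -0.026   3.5414] 202.9 [-0.3  0.2  0.3 -0.2  0.4 -0.1 -0.4  0.1]
box 0 [ 0.5237 -0.2375  0.0456 -0.404 ] -23.15 4.7
   top [ 0.5226 -0.2374 -0.4121] -23.61 2.14
   side [ 0.5231 -0.239  -0.3996] -22.89 4.02
box 2 [ 0.5237 -0.2375  0.0456 -3.5456] -203.15 4.7
   top [ 0.5226 -0.2374 -3.5537] -203.61 2.14
   side [ 0.5231 -0.239  -3.5412] -202.89 4.02
```

The crop confirms it: a pale rectangular lid with an upright dark bar. In the world frame it sits at about (0.523, -0.026) with yaw 24.8°. The box is at about (0.523, -0.238) with yaw -23.3°. The measured heights come out 3–4 mm low in both cases, which fits the calibration error. Moving now.

{"api": "send_rows", "payload": {
  "targets": [
    {"dp":[-3,-2.8,0],"rot":[0,0,0]},
    {"dp":[-3,-2.8,0],"rot":[0,0,0]},
    {"dp":[-3,-2.8,0],"rot":[0,0,0]},
    {"dp":[-3,-2.8,0],"rot":[0,0,0]},
    {"dp":[-3,-2.8,0],"rot":[0,0,0]},
    {"dp":[-3,-2.8,0],"rot":[0,0,0]},
    {"dp":[-3,-2.8,0],"rot":[0,0,0]},
    {"dp":[-3,-2.8,0],"rot":[0,0,0]}
  ],
  "gripper": 0
}}

```text
t: 1.1
tool_pos: [0.3987, 0.2818, 0.4042]
eef_rot: [[-0.905, 0.426, -0.001], [0.426, 0.905, -0.0], [0.0, -0.001, -1.0]]
force: [0.7, 0.5, 0.3]
grip_width: 0.999
```

{"api": "send_rows", "payload": {
  "targets": [
    {"dp":[-3,-2.8,0],"rot":[0,0,0]},
    {"dp":[-3,-2.8,0],"rot":[0,0,0]},
    {"dp":[-3,-2.8,0],"rot":[0,0,0]},
    {"dp":[-3,-2.8,0],"rot":[0,0,0]},
    {"dp":[-3,-2.8,0],"rot":[0,0,0]},
    {"dp":[-3,-2.8,0],"rot":[0,0,0]},
    {"dp":[-3,-2.8,0],"rot":[0,0,0]},
    {"dp":[-3,-2.8,0],"rot":[0,0,0]}
  ]
}}

```text
t: 2.1
tool_pos: [0.5204, -0.0228, 0.4043]
eef_rot: [[-0.905, 0.426, -0.001], [0.426, 0.905, 0.0], [0.001, -0.0, -1.0]]
force: [-0.2, 0.5, 0.7]
grip_width: 1.0
```

{"api": "send_rows", "payload": {
  "targets": [
    {"dp":[0,0,1.5],"rot":[0,0,-0.1745]},
    {"dp":[0,0,1.5],"rot":[0,0,-0.1745]},
    {"dp":[0,0,1.5],"rot":[0,0,-0.1745]},
    {"dp":[0,0,1.5],"rot":[0,0,-0.1745]},
    {"dp":[0,0,1.5],"rot":[0,0,-0.1745]},
    {"dp":[0,0,1.5],"rot":[0,0,0]},
    {"dp":[0,0,0],"rot":[0,0,0]}
  ]
}}

```text
t: 2.98
tool_pos: [0.5194, -0.0215, 0.3131]
eef_rot: [[-0.909, -0.417, -0.004], [-0.417, 0.909, -0.001], [0.004, 0.001, -1.0]]
force: [-1.0, 1.0, -0.1]
grip_width: 1.001
```

```bash
cat > g.py <<'E'
from workcell import robot
import numpy as np
from scipy.spatial.transform import Rotation as Ro
def go(x,y,z,jaw):
    s=robot.get_state();R=np.array(s["eef_rot"]);p=np.array(s["tool_pos"])
    a=np.radians(jaw);yv=np.array([np.cos(a),np.sin(a),0]);zv=np.array([0,0,-1.]);D=np.c_[np.cross(yv,zv),yv,zv]
    print("t",s["t"],"p",p.round(4),"jaw",np.degrees(np.arctan2(R[1,1],R[0,1])).round(2),"F",np.round(s["force"],1),"w",s["grip_width"])
    print("dp cm",((R.T@(np.array([x,y,z])-p))*100).round(2),"rot",Ro.from_matrix(R.T@D).as_rotvec().round(4))
E
python3 -c "
from g import *
go(.523,-.026,.191,114.3)"
```

```text
t 2.975 p [ 0.5194 -0.0215  0.3131] jaw 114.65 F [-1.   1.  -0.1] w 1.0006208665955112
dp cm [-0.18 -0.57 12.21] rot [ 0.001  -0.0036  0.0062]
```

{"api": "send_rows", "payload": {
  "targets": [
    {"dp":[-0.2,-0.55,0],"rot":[0,0,0]},
    {"dp":[0,0,2],"rot":[0,0,0]},
    {"dp":[0,0,2],"rot":[0,0,0]},
    {"dp":[0,0,2],"rot":[0,0,0]},
    {"dp":[0,0,2],"rot":[0,0,0]},
    {"dp":[0,0,0],"rot":[0,0,0]}
  ]
}}

```text
t: 3.72
tool_pos: [0.5243, -0.0259, 0.234]
eef_rot: [[-0.908, -0.419, -0.002], [-0.419, 0.908, -0.0], [0.002, 0.0, -1.0]]
force: [0.3, 0.1, 0.2]
grip_width: 1.004
```

```bash
python3 - <<'E'
from g import *
import cv2
go(.523,-.026,.191,114.3)
a=robot.get_image("top")["frame"][150:260,190:360,::-1];b=robot.get_image("side")["frame"][100:270,220:390,::-1]
cv2.imwrite("pics/p1.png",np.hstack([cv2.resize(a,(390,390*110//170)),cv2.resize(b,(390,390))[:390*110//170]]) if 0 else np.vstack([cv2.resize(a,(440,285),interpolation=2),cv2.resize(b,(440,440),interpolation=2)[80:390]]))
E
```

```text
t 3.725 p [ 0.5243 -0.0259  0.234 ] jaw 114.74 F [0.3 0.1 0.2] w 1.0035793752155395
dp cm [0.11 0.04 4.3 ] rot [ 0.0004 -0.0021  0.0078]
```

View pics/p1.png

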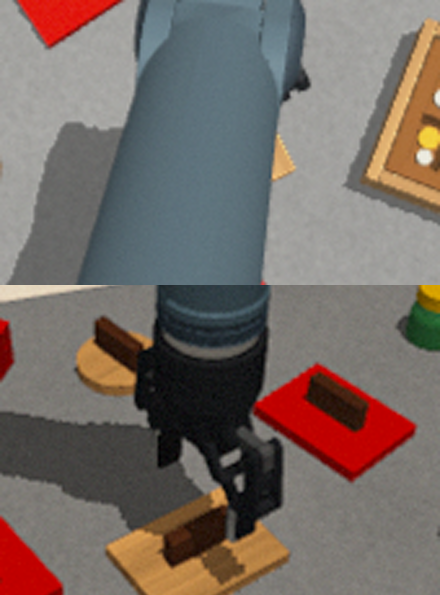

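The side view shows the jaws straddling the handle, one finger on each side. Lowering and closing.

{"api": "send_rows", "payload": {
  "targets": [
    {"dp":[0.1,0,1.2],"rot":[0,0,0]},
    {"dp":[0,0,1.2],"rot":[0,0,0]},
    {"dp":[0,0,1],"rot":[0,0,0]},
    {"dp":[0,0,0.7],"rot":[0,0,0]},
    {"dp":[0,0,0],"rot":[0,0,0]}
  ]
}}

```text
t: 4.45
tool_pos: [0.5231, -0.0262, 0.1928]
eef_rot: [[-0.908, -0.419, -0.002], [-0.419, 0.908, -0.0], [0.002, 0.001, -1.0]]
force: [-0.3, -0.2, -0.5]
grip_width: 1.001
```

{"api": "send_rows", "payload": {
  "targets": [
    {"dp":[0,0,0],"rot":[0,0,0]},
    {"dp":[0,0,0],"rot":[0,0,0]},
    {"dp":[0,0,0],"rot":[0,0,0]},
    {"dp":[0,0,0],"rot":[0,0,0]},
    {"dp":[0,0,0],"rot":[0,0,0]},
    {"dp":[0,0,0],"rot":[0,0,0]},
    {"dp":[0,0,0],"rot":[0,0,0]},
    {"dp":[0,0,0],"rot":[0,0,0]}
  ],
  "gripper": 1,
  "squeeze": 60
}}

```text
t: 5.45
tool_pos: [0.5239, -0.0261, 0.1941]
eef_rot: [[-0.908, -0.419, 0.001], [-0.419, 0.908, 0.0], [-0.001, -0.0, -1.0]]
force: [-0.4, -0.2, 5.0]
grip_width: 0.147
```

{"api": "send_rows", "payload": {
  "targets": [
    {"dp":[0,0,-1],"rot":[0,0,0]},
    {"dp":[0,0,-2],"rot":[0,0,0]},
    {"dp":[0,0,-2],"rot":[0,0,0]},
    {"dp":[0,0,-2],"rot":[0,0,0]},
    {"dp":[0,0,-2],"rot":[0,0,0]},
    {"dp":[0,0,-2],"rot":[0,0,0]},
    {"dp":[0,0,0],"rot":[0,0,0]}
  ]
}}

```text
t: 6.32
tool_pos: [0.5238, -0.0263, 0.3048]
eef_rot: [[-0.908, -0.419, 0.003], [-0.419, 0.908, 0.0], [-0.003, -0.001, -1.0]]
force: [0.5, 0.1, -2.7]
grip_width: 0.15
```

```bash
python3 - <<'E'
from g import *
import cv2
go(.523,-.238,.30,66.7)
b=robot.get_image("side")["frame"][60:400,150:430,::-1]
cv2.imwrite("pics/p2.png",cv2.resize(b,None,fx=1.7,fy=1.7,interpolation=2))
E
```

```text
t 6.325 p [ 0.5238 -0.0263  0.3048] jaw 114.78 F [ 0.5  0.1 -2.7] w 0.1500235190525175
dp cm [  8.95 -19.18   0.47] rot [4.000e-04 2.800e-03 8.392e-01]
```

View pics/p2.png

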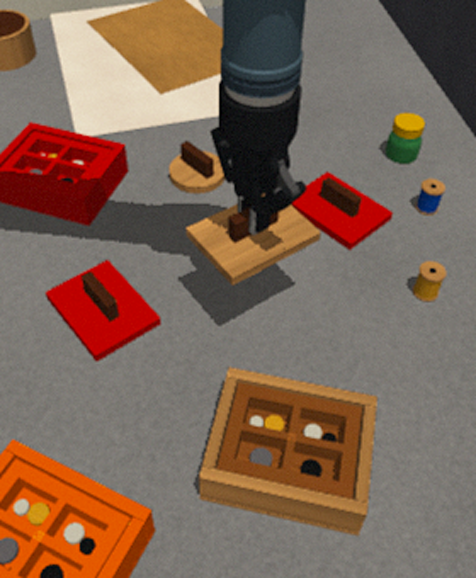

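The lid is lifted and level in the grip. Moving over the box and turning.

{"api": "send_rows", "payload": {
  "targets": [
    {"dp":[1.12,-2.4,0],"rot":[0,0,0]},
    {"dp":[1.12,-2.4,0],"rot":[0,0,0]},
    {"dp":[1.12,-2.4,0],"rot":[0,0,0]},
    {"dp":[1.12,-2.4,0],"rot":[0,0,0]},
    {"dp":[1.12,-2.4,0],"rot":[0,0,0]},
    {"dp":[1.12,-2.4,0],"rot":[0,0,0]},
    {"dp":[1.12,-2.4,0],"rot":[0,0,0]},
    {"dp":[1.12,-2.4,0],"rot":[0,0,0]}
  ]
}}

```text
t: 7.38
tool_pos: [0.5218, -0.2384, 0.3018]
eef_rot: [[-0.908, -0.419, -0.003], [-0.419, 0.908, 0.001], [0.003, 0.002, -1.0]]
force: [1.0, -0.2, -1.1]
grip_width: 0.149
```

{"api": "send_rows", "payload": {
  "targets": [
    {"dp":[0,0,0],"rot":[0,0,0.14]},
    {"dp":[0,0,0],"rot":[0,0,0.14]},
    {"dp":[0,0,0],"rot":[0,0,0.14]},
    {"dp":[0,0,0],"rot":[0,0,0.14]},
    {"dp":[0,0,0],"rot":[0,0,0.14]},
    {"dp":[0,0,0],"rot":[0,0,0.14]},
    {"dp":[0,0,0],"rot":[0,0,0]},
    {"dp":[0,0,0],"rot":[0,0,0]}
  ]
}}

```text
t: 8.38
tool_pos: [0.5223, -0.2378, 0.3028]
eef_rot: [[-0.919, 0.394, -0.002], [0.394, 0.919, 0.0], [0.002, -0.0, -1.0]]
force: [0.3, 0.4, -1.4]
grip_width: 0.155
```

```bash
python3 - <<'E'
from g import *
import cv2
go(.523,-.238,.265,66.7)
b=robot.get_image("side")["frame"][180:400,200:440,::-1]
cv2.imwrite("pics/p3.png",cv2.resize(b,None,fx=2.7,fy=2.7,interpolation=2))
b=robot.get_image("top")["frame"][140:260,310:430,::-1]
cv2.imwrite("pics/p3t.png",cv2.resize(b,None,fx=4.5,fy=4.5,interpolation=2))
E
```

```text
t 8.375 p [ 0.5223 -0.2378  0.3028] jaw 66.78 F [ 0.3  0.4 -1.4] w 0.15532366426115243
dp cm [-0.08  0.01  3.78] rot [-0.0004 -0.0017  0.0015]
```

View pics/p3.png

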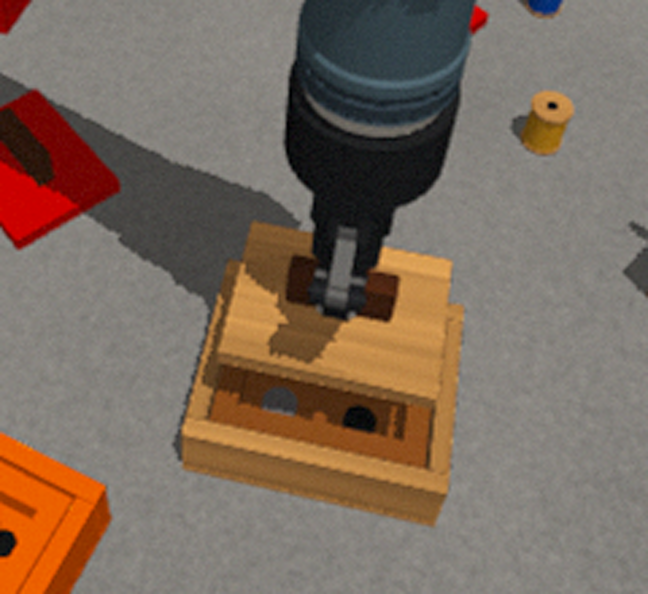

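View pics/p3t.png

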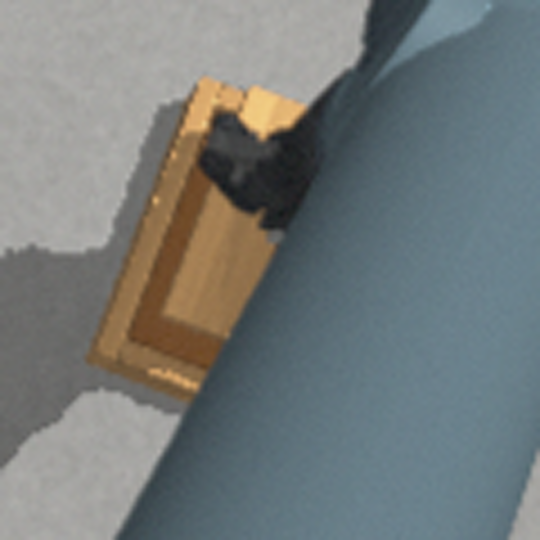

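```bash
python3 - <<'E'
from h import *
a=np.array([(452,262),(438,393),(217,354),(248,222)])/2.7+[200-.3,180-.3]
for z in(.121,.124):
  q=least_squares(lambda p:(proj(S,rect([p[0],p[1],z,p[2]],.12,.09))-a).ravel(),[.523,-.238,-.4]);print(q.x.round(4),np.degrees(q.x[2]),q.fun.round(1))
E
```

```text
[ 0.5218 -0.2382 -0.3863] -22.135145563409306 [-0.7 -1.5  0.3  1.6 -0.  -0.2  0.4 -0.2]
[ 0.5211 -0.2399 -0.3863] -22.132823304393817 [-0.4 -1.6  0.5  1.8 -0.3 -0.2  0.2 -0.4]
```

The lid is within about 2 mm of the box centre. Lowering to just inside the rim.

{"api": "send_rows", "payload": {
  "targets": [
    {"dp":[-0.08,0,1.2],"rot":[0,0,0]},
    {"dp":[0,0,1.2],"rot":[0,0,0]},
    {"dp":[0,0,1.2],"rot":[0,0,0]},
    {"dp":[0,0,1],"rot":[0,0,0]},
    {"dp":[0,0,0.7],"rot":[0,0,0]},
    {"dp":[0,0,0],"rot":[0,0,0]},
    {"dp":[0,0,0],"rot":[0,0,0]}
  ]
}}

```text
t: 9.35
tool_pos: [0.5237, -0.2385, 0.251]
eef_rot: [[-0.918, 0.396, 0.001], [0.396, 0.918, -0.0], [-0.001, -0.0, -1.0]]
force: [-0.1, 0.5, -1.2]
grip_width: 0.15
```

```bash
python3 - <<'E'
from g import *
import cv2
go(.523,-.238,.240,66.7)
b=robot.get_image("side")["frame"][240:400,240:400,::-1]
cv2.imwrite("pics/p4.png",cv2.resize(b,None,fx=3.7,fy=3.7,interpolation=2))
E
```

```text
t 9.35 p [ 0.5237 -0.2385  0.251 ] jaw 66.66 F [-0.1  0.5 -1.2] w 0.15028009783775556
dp cm [0.08 0.02 1.1 ] rot [-0.      0.0007 -0.0007]
```

View pics/p4.png

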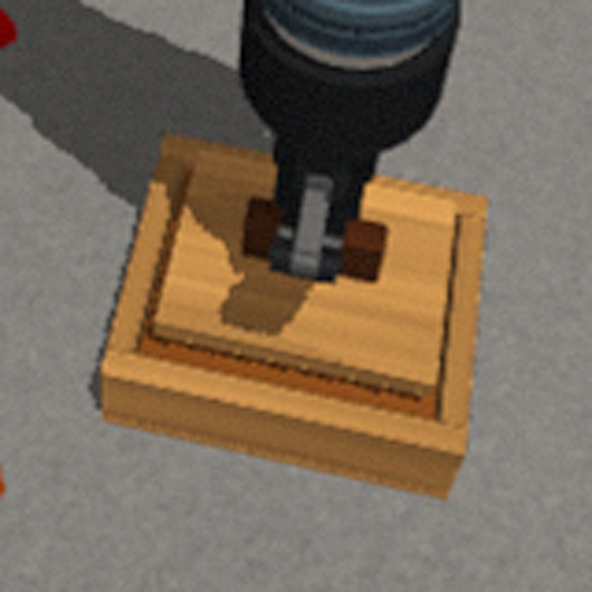

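The lid is centred over the mouth with gaps on both sides. Lowering further, then pressing in small steps.

{"api": "send_rows", "payload": {
  "targets": [
    {"dp":[0,0,0.5],"rot":[0,0,0]},
    {"dp":[0,0,0.4],"rot":[0,0,0]},
    {"dp":[0,0,0.2],"rot":[0,0,0]},
    {"dp":[0,0,0],"rot":[0,0,0]}
  ]
}}

```text
t: 9.9
tool_pos: [0.5235, -0.2384, 0.2396]
eef_rot: [[-0.918, 0.396, -0.0], [0.396, 0.918, -0.0], [0.0, -0.0, -1.0]]
force: [-0.3, 0.6, -1.2]
grip_width: 0.148
```

{"api": "send_rows", "payload": {
  "targets": [
    {"dp":[0,0,0.2],"rot":[0,0,0]},
    {"dp":[0,0,0.2],"rot":[0,0,0]},
    {"dp":[0,0,0.2],"rot":[0,0,0]},
    {"dp":[0,0,0],"rot":[0,0,0]}
  ]
}}

```text
t: 10.4
tool_pos: [0.5235, -0.2386, 0.2346]
eef_rot: [[-0.918, 0.396, 0.0], [0.396, 0.918, 0.001], [0.0, 0.001, -1.0]]
force: [-1.7, 1.3, 4.7]
grip_width: 0.153
```

{"api": "send_rows", "payload": {
  "targets": [
    {"dp":[0,0,0.2],"rot":[0,0,0]},
    {"dp":[0,0,0.2],"rot":[0,0,0]},
    {"dp":[0,0,0],"rot":[0,0,0]}
  ]
}}

```text
t: 10.78
tool_pos: [0.5236, -0.2385, 0.2306]
eef_rot: [[-0.918, 0.396, 0.0], [0.396, 0.918, 0.001], [0.0, 0.001, -1.0]]
force: [-1.8, 1.3, 5.7]
grip_width: 0.151
```

{"api": "send_rows", "payload": {
  "targets": [
    {"dp":[0,0,0.2],"rot":[0,0,0]},
    {"dp":[0,0,0.2],"rot":[0,0,0]},
    {"dp":[0,0,0],"rot":[0,0,0]}
  ]
}}

```text
t: 11.15
tool_pos: [0.5237, -0.2391, 0.23]
eef_rot: [[-0.918, 0.396, -0.0], [0.396, 0.918, 0.004], [0.002, 0.003, -1.0]]
force: [-9.3, 6.4, 26.5]
grip_width: 0.149
```

It hit the stop at TCP z 0.230, as predicted, with force rising to 26 N. Easing off, opening and retreating.

{"api": "send_rows", "payload": {
  "targets": [
    {"dp":[0,0,-0.2],"rot":[0,0,0]},
    {"dp":[0,0,0],"rot":[0,0,0]}
  ]
}}

```text
t: 11.4
tool_pos: [0.5236, -0.2388, 0.23]
eef_rot: [[-0.918, 0.396, 0.0], [0.396, 0.918, 0.002], [0.0, 0.002, -1.0]]
force: [-5.0, 3.3, 14.0]
grip_width: 0.147
```

{"api": "send_rows", "payload": {
  "targets": [
    {"dp":[0,0,0],"rot":[0,0,0]},
    {"dp":[0,0,0],"rot":[0,0,0]},
    {"dp":[0,0,0],"rot":[0,0,0]},
    {"dp":[0,0,0],"rot":[0,0,0]},
    {"dp":[0,0,0],"rot":[0,0,0]},
    {"dp":[0,0,0],"rot":[0,0,0]}
  ],
  "gripper": 0
}}

```text
t: 12.15
tool_pos: [0.5235, -0.2383, 0.2276]
eef_rot: [[-0.918, 0.396, -0.0], [0.396, 0.918, -0.0], [0.0, -0.0, -1.0]]
force: [-0.9, 0.6, 0.7]
grip_width: 0.999
```

{"api": "send_rows", "payload": {
  "targets": [
    {"dp":[0,0,-1],"rot":[0,0,0]},
    {"dp":[0,0,-2],"rot":[0,0,0]},
    {"dp":[0,0,-3],"rot":[0,0,0]},
    {"dp":[0,0,-3],"rot":[0,0,0]},
    {"dp":[0,0,-3],"rot":[0,0,0]},
    {"dp":[0,3,0],"rot":[0,0,0]},
    {"dp":[0,4,0],"rot":[0,0,0]},
    {"dp":[0,5,0],"rot":[0,0,0]}
  ]
}}

```text
t: 13.15
tool_pos: [0.5711, -0.1288, 0.3499]
eef_rot: [[-0.917, 0.399, 0.003], [0.399, 0.917, -0.001], [-0.003, 0.001, -1.0]]
force: [0.2, 0.4, 0.5]
grip_width: 0.999
```

{"api": "send_rows", "payload": {
  "targets": [
    {"dp":[0,5,0],"rot":[0,0,0]},
    {"dp":[0,5,0],"rot":[0,0,0]},
    {"dp":[0,5,0],"rot":[0,0,0]},
    {"dp":[0,5,0],"rot":[0,0,0]},
    {"dp":[0,5,0],"rot":[0,0,0]},
    {"dp":[0,0,0],"rot":[0,0,0]}
  ]
}}

```text
t: 13.9
tool_pos: [0.6709, 0.1092, 0.3489]
eef_rot: [[-0.922, 0.387, 0.002], [0.387, 0.922, 0.004], [-0.001, 0.005, -1.0]]
force: [-0.3, -0.1, -0.6]
grip_width: 1.002
```

```bash
python3 - <<'E'
from g import *
import cv2
go(.523,-.238,.240,66.7)
b=robot.get_image("side")["frame"][120:400,230:390,::-1]
a=robot.get_image("top")["frame"]
cv2.imwrite("pics/p5t_full.png",a[:,:,::-1])
a=a[140:260,310:430,::-1]
cv2.imwrite("pics/p5.png",np.hstack([cv2.resize(b[120:],(440,440),interpolation=2),cv2.resize(a,(360,360),interpolation=2)[np.r_[0:360,[0]*80]]]))
E
```

```text
t 13.9 p [0.6709 0.1092 0.3489] jaw 67.26 F [-0.3 -0.1 -0.6] w 1.0015969732278578
dp cm [  0.23 -37.78  10.72] rot [0.0045 0.0006 0.0097]
```

View pics/p5.png

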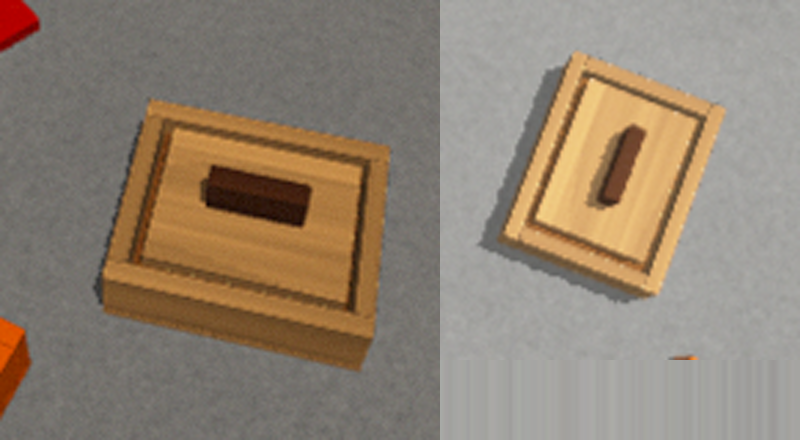

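View pics/p5t_full.png

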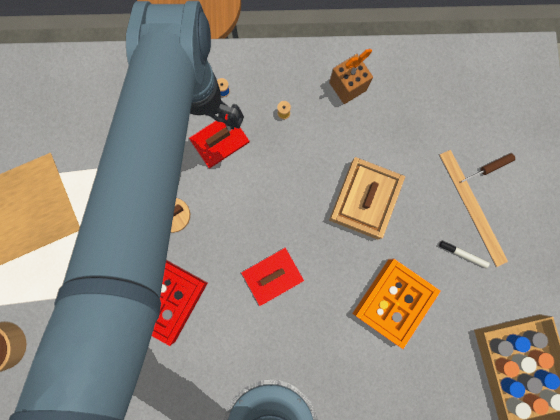

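```bash
python3 - <<'E'
from h import *
s=lambda l:np.array(l)/2.75+[229.7,239.7]
t=lambda l:(np.array(l)-[440,0])/3+[309.7,139.7]
for n,a,b in[("rim",[(578,53),(723,106),(655,293),(503,240)],[(389,146),(374,321),(105,266),(150,101)]),
 ("lid",[(590,78),(700,120),(643,265),(530,222)],[(366,160),(350,303),(135,264),(172,122)])]:
  X=tri(t(a),s(b));print(n,X.round(4).tolist(),X.mean(0).round(4))
# top handle
a=t([(632,125),(645,130),(614,206),(600,201)]);b=s([(310,186),(304,200),(206,180),(211,166)])
X=tri(a,b);print(X.round(4).tolist(),X.mean(0).round(4))
E
```

```text
rim [[0.6157, -0.2134, 0.0533], [0.5696, -0.3215, 0.0592], [0.4281, -0.2628, 0.0549], [0.4732, -0.1505, 0.0459]] [ 0.5217 -0.2371  0.0533]
lid [[0.5963, -0.2216, 0.0551], [0.5615, -0.3059, 0.0502], [0.4488, -0.258, 0.0411], [0.4851, -0.1712, 0.0499]] [ 0.5229 -0.2392  0.0491]
[[0.5522, -0.2462, 0.0801], [0.5469, -0.2552, 0.0818], [0.4928, -0.2304, 0.0768], [0.4975, -0.2207, 0.0747]] [ 0.5223 -0.2381  0.0784]
```

The lid is centred within about 3 mm. It isn't proud of the rim: its upper face measures 0.049 m and the rim 0.053 m. The gripper is clear, so I'm handing in.

```bash
python3 -c "
from workcell import robot
print(robot.job_done())"
```

```text
the job is handed in; nothing more can be done
None
```

I closed the box: the pale rectangular lid lies handle up in the mouth, pressed down until the tray reached its stop. The job was handed in after about 14 s of the 42 s; no verdict was reported.

- **Pressing:** the arm gripped the lid by its bar handle and turned it 48° to line up with the box. The force on the tool was about 5 N while the tray slid. It rose to 26 N at TCP height 0.230 m, the height predicted for the stop.
- **Fit:** the last pictures show the lid inside the rim with a gap on all four sides. It measured about 2–3 mm off centre, its upper face at 0.049 m against 0.053 m for the rim, and its handle top at 0.078 m.
- **Release:** the gripper is open and well clear, with the force reading near zero.
- **Round lid:** it was never touched. The arm half covers it in the last top picture, but the visible part is where it was at the start.

**Disagreements and limits:** heights from the two cameras were 3–4 mm low at first, and single corners in the last check scattered by several mm. The handle top came out about 2 mm lower than expected. I did not see the tray directly; its depth is inferred from the force rise and the lid's height. The force also had a sideways part of about 11 N at the stop, which went away on release.

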